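# Fit the grinding wheel and lower the guard

## Task

Fit the large grinding wheel onto the upright spindle of the flat sharpening machine, setting it down gently until it lies flat on the drive flange, and let go of it. Then take the raised guard by its handle and lower it all the way, gently, onto its rest posts: never let it drop or slam shut. Leave the small wheel and everything else on the bench where it is.

Things in the scene. Friction and masses are not known exactly. Their poses are not given: they have to be found in the camera images.
- machine: Flat sharpening machine, fixed. Origin on the bench under the spindle axis; z up. Grey housing 220 mm along its x, y from -135 to +125 mm, 50 mm high; on it a steel drive flange, 68 mm across, with an upright spindle in its middle. Two hinge brackets, up to z = 135 mm, stand at x = +/-98, y = 112 mm. The open guard stands on the +y side.
- flange (a point): Middle of the top of the drive flange, at the foot of the spindle, 58 mm above the bench; axes as the machine's. The seated wheel's origin lies here.
- spindle_tip (a point): Tip of the spindle, 112 mm above the bench, 54 mm above the flange. The spindle is 14 mm in diameter and tapers to 6 mm over its top 6 mm.
- rest (a point): Midway between the two rest posts (the guard's stop), at the height of their rubber caps' tops, 122 mm above the bench. Posts 20 mm across, at x = +/-83, y = -51 mm in the machine's frame.
- guard_hinge (a point): Middle of the guard's hinge line, at x = 0, y = 110, z = 125 mm in the machine's frame. The hinge line runs along the machine's x.
- guard (a joint): Guard angle (steel frame 180 mm wide, clear window, 0.45 kg). 0 = closed: level, reaching from the hinge to the machine's -y over the wheel, on the posts. Grows as it opens upwards: pi/2 upright, 1.95 end stop, leaning to +y. Starts 1.45 to 1.85. Hinge friction 0.2 N m: stays put within about 0.35 rad of upright, falls shut if let go below about 1.1.
- guard_handle (a point): Middle of the handle: round black bar, 12 mm thick, 110 mm long, parallel to the hinge, 215 mm from it in the guard's plane. Its ends bend back to the frame, leaving a gap 41 x 98 mm between frame and bar. At angle q it lies at y = 110 - 215 cos q, z = 125 + 215 sin q mm in the machine's frame. Pinched, it can turn between the finger pads.
- wheel: The large grinding wheel, flat on the bench, hub up, loose, 0.4 to 0.65 kg. Origin: centre of its underside, z up. Light grey stone disc 100 mm in diameter, 20 mm thick; steel hub 40 mm in diameter, up to 48 mm above the underside, with a through bore of 19 mm. Grip it by the hub.
- small_wheel: A smaller wheel, not to be used, lying on the bench beside the large one (which of them lies nearer the machine varies): stone 68 mm in diameter, 16 mm thick, hub 32 mm in diameter, 26 mm high. Origin: centre of its underside.
- whetstone: Loose block of sharpening stone, 70 x 200 x 28 mm, long along its y. Leave it. Origin: centre of the underside.
- oil: White bottle, 52 mm in diameter, 130 mm high, standing. Leave it. Origin: centre of the underside.
- knife: Kitchen knife lying along its y, 290 mm long, 24 mm high. Leave it. Origin: on the bench between handle and blade.
- screwdriver: Screwdriver lying along its x. Leave it. Origin: under its middle.
- wrench: Wrench lying along its x. Leave it. Origin: under its middle.
- cup: Open steel cup, 72 mm in diameter, 85 mm high. Leave it. Origin: centre of the underside.
Mind the look-alikes: they are no part of the job. What is shaped like the wheel but green, purple or yellow is not meant.

How it is judged:
By the outcome, as a careful person would: the job done as asked, in the order asked, and still so for the second after the job is handed in, with the robot touching nothing.
It also fails if it takes over 67 s, if anything falls off the work surface, if the arm or the gripper's body presses on something with over 40 N, if the wrist force passes 120 N, or if a joint passes its speed limit or range.

## Robot

A 6-joint arm with a two-finger parallel gripper is mounted at the origin on the work surface. World frame = base frame: x ahead of the robot, y to its left, z up, the work surface at z = 0. Lengths are in m, angles in rad, forces in N, time in s.
With the tool pointing down it reaches from about 0.35 to 0.925 m from the base axis. Payload 6.4 kg.
Tool frame: the origin (TCP) lies between the finger pads; the fingertips stand 17 mm ahead of it and the grasp point (between the pads) lies 2 mm behind it; z points along the fingers, y is the line along which they close (so a half turn about z gives the same grasp; the last joint's range is limited). The gripper opens to 94 mm and grips with 3 to 60 N. Pads are 16 mm wide; open, the fingers measure 119 mm over their backs; the gripper's body (75 mm by 177 mm) begins 78 mm behind the grasp point.
Start: joints at [-1.376, 0.245, 1.558, -0, 1.339, -0.174], TCP at [0.234, -0.606, 0.222] pointing down, gripper open.
Joint ranges: [-3.13, 3.13], [-1.02, 2.26], [0.13, 2.54], [-0.95, 4.09], [0.21, 2.88], [-2.74, 2.74]. Speed limits (rad/s): [2.57, 2.57, 3.14, 3.14, 3.14, 3.14].

## Interface

Orientations are given as a unit quaternion [w, x, y, z].
In Python, from station import arm gives the robot as it stands.
- The arm moves only by the shell command python3 -m handwheel 'ROWS' [FORCE]. ROWS is JSON, a list of rows, each a list of 3 entries, a list of its own where there are three numbers: the turn, a rotation vector about the tool's x, y, z in degrees, then the shift along the tool's x, y, z in m, then the closure, from 0 (fully open) to 1 (shut). In form: [[[ax, ay, az], [tx, ty, tz], jaw], ...]. A call has 1 to 12 rows; each row shifts and turns the commanded pose from where the row before left it, along the tool's axes as they then stand; what a row does not reach is not made up. A row lasts 1/12 s, in which the tool goes at most 41.7 mm and 7.16 degrees, less where a joint would pass 70% of its speed; a pose out of reach is approached as far as the arm can. A call with a gripper value outside its range is refused whole. The fingers move at their own pace and stop on an object; FORCE is the grip in N (left out, the last holds). Time passes only in rows, so rows that do not move let the fingers close. It gives the time, the measured TCP pose, the force, the opening and the grip force at its end, in the units of the state.
- arm.sense(): the state, without advancing time (a new reading comes with each control period).
- arm.camera(name): name is "scene" or "side" or "wrist"; returns the picture (420x560x3 uint8, red, green, blue); there is no depth.
- arm.get_calibration(name): a dict with "K" (3x3 intrinsics, pixels), "rvec" (rotation vector, rad) and "tvec" (3), from world to camera coordinates, as OpenCV has them; the wrist camera has in their place "mount" (4x4, takes a point from camera to tool coordinates, whose origin is the TCP and whose axes are the flange's). Camera axes: x right, y down, z forward; pixel columns grow to the right and rows downward; lengths in m; the calibration is good to about 2 mm. The wrist camera is an equidistant fisheye: a pixel r from the principal point sees the ray r / f radians off the axis. A picture is of the moment at which its call begins: read the wrist's pose just before it. get_calibration takes no time and is no camera call.
- arm.finish_job(): hands the job in; it is judged then, once.
The state is a dict: "clock": time; "joints": joint angles; "joint_vel": joint speeds; "joint_torque": joint torques, N m; "eef_pos": TCP position; "tool_rot": TCP orientation; "ft_force": force on the tool from outside, world axes, zero at the start; "ft_torque": the same for the moment, N m; "finger_gap": finger opening in m; "finger_force": force on a finger pad.
Only numpy, scipy, OpenCV 4.12 (cv2) and the standard library are available. Lean on these libraries where they do the work, as an engineer would, in place of code of your own. Each camera call takes 0.05 s, during which the arm holds its last target. There are 200 camera calls.

## Working session

There is one attempt and no reset: what is moved stays moved. The work goes in short steps, Python scripts to look and compute and a shell command to move; the robot and the scene stay as the last step left them, time stands still between calls to the robot, and variables do not carry over. Pictures are saved under pics/ and viewed, at most 10 in all, crops included, and the job is handed in when it is done.

```bash
mkdir -p pics; ls; python3 - <<'E'
from station import arm
import cv2
for n in ("scene","side"):
    cv2.imwrite(f"pics/{n}0.png",arm.camera(n)[:,:,::-1]); c=arm.get_calibration(n); print(n,c)
print(arm.get_calibration("wrist")); print(arm.sense())
E
```

```text
pics
scene {'K': array([[542.34113748,   0.        , 277.43501627],
       [  0.        , 542.34113748, 204.35371908],
       [  0.        ,   0.        ,   1.        ]]), 'rvec': array([ 2.130832  ,  0.99701854, -0.45641022]), 'tvec': array([-0.27823222, -0.21921891,  1.99930318])}
side {'K': array([[498.99007856,   0.        , 290.03973344],
       [  0.        , 498.99007856, 217.08049233],
       [  0.        ,   0.        ,   1.        ]]), 'rvec': array([ 0.87463721, -2.61112789,  0.9956833 ]), 'tvec': array([0.37208223, 0.32395604, 1.42746526])}
{'K': array([[325.1922621 ,   0.        , 277.28811231],
       [  0.        , 325.1922621 , 205.01467738],
       [  0.        ,   0.        ,   1.        ]]), 'mount': array([[-2.10746447e-04, -9.61549378e-01, -2.74632025e-01,
         7.97725573e-02],
       [ 9.99999975e-01, -1.81181662e-04, -1.33019182e-04,
         1.23408196e-03],
       [ 7.81462248e-05, -2.74632046e-01,  9.61549392e-01,
        -1.61139976e-01],
       [ 0.00000000e+00,  0.00000000e+00,  0.00000000e+00,
         1.00000000e+00]])}
{'clock': 0.1, 'joints': array([-1.37611242e+00,  2.45696055e-01,  1.55889904e+00, -6.53853683e-06,
        1.33868437e+00, -1.74093590e-01]), 'joint_vel': array([-0.0002721 ,  0.00065136, -0.00397999, -0.00067092, -0.00074308,
        0.00118326]), 'joint_torque': array([-5.55322476e-04, -4.16913092e+01, -3.15525985e+01,  6.86756708e-02,
        3.09530657e-02, -5.27629038e-05]), 'eef_pos': array([ 0.23421618, -0.60578627,  0.22148262]), 'tool_rot': array([-8.43326126e-04,  9.83048017e-01,  1.83346354e-01, -1.18636116e-05]), 'ft_force': array([ 0.48489616,  0.37857484, -0.67073864]), 'ft_torque': array([-0.03926548,  0.01650443,  0.02941557]), 'finger_force': 0.0, 'finger_gap': 0.09378425720614875}
```

View pics/scene0.png

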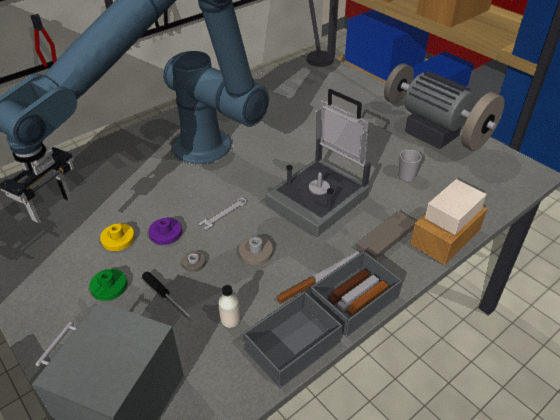

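View pics/side0.png

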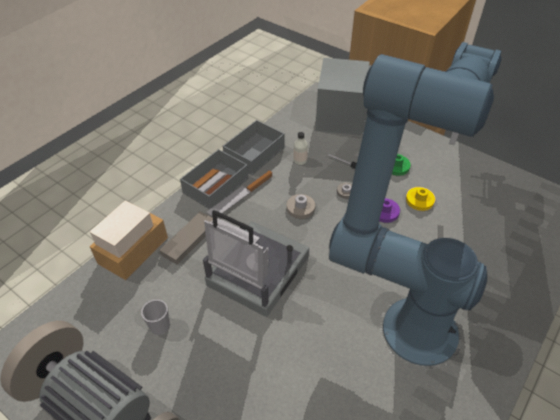

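The scene view shows the large wheel at about (256,249) with its hub top at (256,243), the small wheel at (193,260), the spindle at (319,180) and the guard handle at (346,100). In the side view, the wheel is at (301,206) and the handle at (233,225). Next I'll enlarge both.

```bash
python3 - <<'E'
import cv2
a=cv2.imread("pics/scene0.png")[80:280,225:385]; b=cv2.imread("pics/side0.png")[180:320,190:330]
cv2.imwrite("pics/sc_c.png",cv2.resize(a[:150,30:],None,fx=4,fy=4,interpolation=cv2.INTER_CUBIC))
cv2.imwrite("pics/si_c.png",cv2.resize(b,None,fx=4,fy=4,interpolation=cv2.INTER_CUBIC))
E
```

```text
(no output)
```

View pics/sc_c.png

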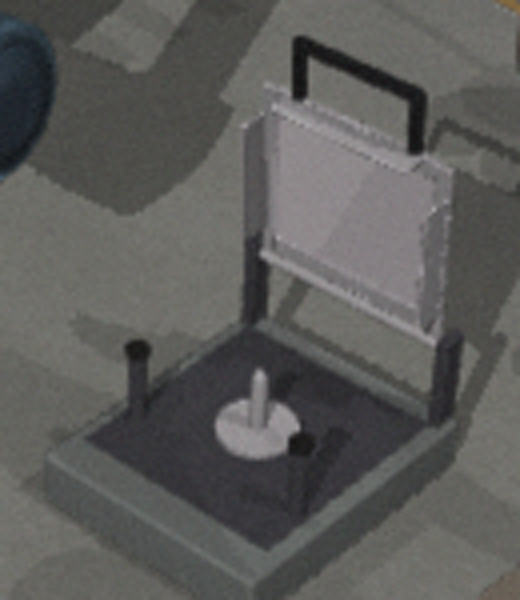

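View pics/si_c.png

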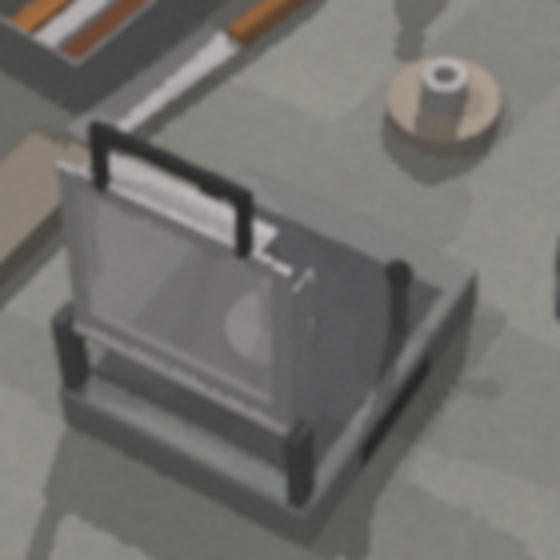

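The scene crop shows the spindle tip at (260,370), the post caps at (137,347) and (301,443), and the handle corners at (299,46) and (418,97). In the side crop, the wheel bore is at (445,73), the disc top's centre at (444,100), a post cap at (399,268) and the handle corners at (98,135) and (245,200). I'll fit the machine pose from these.

```bash
cat > h.py <<'E'
import numpy as np,cv2
from scipy.optimize import least_squares
from scipy.spatial.transform import Rotation as R
from station import arm
def proj(n,P):
    c=arm.get_calibration(n); return cv2.projectPoints(np.array(P,float).reshape(-1,3),c["rvec"],c["tvec"],c["K"],None)[0][:,0]
def back(n,uv,z):
    c=arm.get_calibration(n); Rm=cv2.Rodrigues(c["rvec"])[0]; d=Rm.T@np.linalg.inv(c["K"])@[*uv,1]; o=-Rm.T@c["tvec"]
    return o+d*(z-o[2])/d[2]
E
python3 - <<'E'
from h import *
px=lambda L,o:np.array(L)/4-.375+np.array(o)
H=lambda x,q:[x,.110-.215*np.cos(q),.125+.215*np.sin(q)]
def pts(q): 
    return ([[0,0,.112],[-.083,-.051,.122],[.083,-.051,.122],[-.11,-.135,.05],[.11,-.135,.05],[.11,.125,.05],H(-.05,q),H(.05,q)],
    [[-.083,-.051,.122],[-.11,-.135,.05],[-.11,.125,.05],[.11,.125,.05],H(.05,q),H(-.05,q)])
S=px([[260,370],[137,347],[301,443],[47,462],[254,577],[457,425],[299,45],[418,96]],(255,80))
D=px([[399,268],[475,272],[308,512],[62,397],[98,133],[246,198]],(190,180))
def res(p,full=False):
    Rz=R.from_euler('z',p[2]).as_matrix(); t=[p[0],p[1],0]; a,b=pts(p[3])
    r=[proj("scene",np.array(a)@Rz.T+t)-S,proj("side",np.array(b)@Rz.T+t)-D]
    return r if full else np.vstack(r).ravel()
c0=back("scene",S[0],.112)
best=min((least_squares(res,[c0[0],c0[1],y,1.65],loss='soft_l1') for y in np.arange(-3,3,1)),key=lambda s:s.cost)
print(best.x,best.cost); print(np.round(res(best.x,1)[0],1),np.round(res(best.x,1)[1],1))
print("tip",back("scene",S[0],.112))
print("wheel",back("side",px([445,73],(190,180)),.048),back("side",px([444.5,100],(190,180)),.02),back("scene",(255.5,241),.048))
E
```

```text
[0.49847072 0.12204056 0.13327418 1.51399207] 14.750948483279169
[[ 0.1  0.3]
 [ 0.1  0.1]
 [ 0.6 -0.8]
 [-1.5 -2.1]
 [ 0.4  1.8]
 [ 1.2 -2.2]
 [ 1.4 -0.3]
 [-1.3 -1.1]] [[ 0.2 -0.1]
 [ 1.5 -1.8]
 [ 0.6  1. ]
 [-1.5 -2.1]
 [ 1.7  0.2]
 [-1.7 -1.1]]
tip [0.49716003 0.12299629 0.112     ]
wheel [ 0.55276309 -0.17877725  0.048     ] [ 0.54930695 -0.17462507  0.02      ] [ 0.55301559 -0.17728065  0.048     ]
```

```bash
python3 -m handwheel '[[[0,0,0],[0.0322,-0.0203,0.005],0],[[0,0,0],[0.0322,-0.0203,0.005],0],[[0,0,0],[0.0322,-0.0203,0.005],0],[[0,0,0],[0.0322,-0.0203,0.005],0],[[0,0,0],[0.0322,-0.0203,0.005],0],[[0,0,0],[0.0322,-0.0203,0.005],0],[[0,0,0],[0.0322,-0.0203,0.005],0],[[0,0,0],[0.0322,-0.0203,0.005],0],[[0,0,0],[0.0322,-0.0203,0.005],0],[[0,0,0],[0.0322,-0.0203,0.005],0],[[0,0,0],[0.0322,-0.0203,0.005],0],[[0,0,0],[0.0322,-0.0203,0.005],0]]'
python3 -m handwheel '[[[0,0,0],[0.0322,-0.0203,0.005],0],[[0,0,0],[0.0322,-0.0203,0.005],0],[[0,0,-6.8],[0,0,0],0],[[0,0,-6.8],[0,0,0],0],[[0,0,-6.8],[0,0,0],0],[[0,0,-6.8],[0,0,0],0],[[0,0,-6.8],[0,0,0],0],[[0,0,-6.8],[0,0,0],0],[[0,0,-6.8],[0,0,0],0],[[0,0,0],[0,0,0],0]]'
cat >> h.py <<'E'
def wback(uv,z,s):
    c=arm.get_calibration("wrist");K=c["K"];M=c["mount"];q=s["tool_rot"];Rt=R.from_quat([q[1],q[2],q[3],q[0]]).as_matrix()
    d=(np.array(uv)-K[:2,2])/K[0,0];r=np.linalg.norm(d);v=np.r_[d/r*np.sin(r),np.cos(r)]
    w=Rt@M[:3,:3]@v;o=Rt@M[:3,3]+s["eef_pos"];return o+w*(z-o[2])/w[2]
def wproj(P,s):
    c=arm.get_calibration("wrist");K=c["K"];M=c["mount"];q=s["tool_rot"];Rt=R.from_quat([q[1],q[2],q[3],q[0]]).as_matrix()
    p=M[:3,:3].T@(Rt.T@(np.array(P)-s["eef_pos"])-M[:3,3]);r=np.hypot(*p[:2]);t=np.arctan2(r,p[2]);return K[:2,2]+K[0,0]*t*p[:2]/r
E
python3 - <<'E'
from h import *
s=arm.sense();im=arm.camera("wrist")
cv2.imwrite("pics/w1raw.png",im[:,:,::-1]); 
cv2.imwrite("pics/w1.png",cv2.resize(im[:,:,::-1],None,fx=1.4,fy=1.4,interpolation=cv2.INTER_CUBIC)); print(s)
print(wproj([.5525,-.178,.048],s))
np.save("w1.npy",s,allow_pickle=True)
E
```

```text
clock: 1.1
eef_pos: [0.5075, -0.2379, 0.1619]
tool_rot: [-0.0, 0.983, 0.183, -0.0]
ft_force: [-0.9, -0.9, -0.4]
finger_gap: 0.0939
finger_force: 0.0
clock: 1.93
eef_pos: [0.552, -0.1785, 0.152]
tool_rot: [-0.0, 0.825, 0.565, -0.0]
ft_force: [0.4, 0.6, -1.1]
finger_gap: 0.0941
finger_force: 0.0
{'clock': 1.9333, 'joints': array([-5.08046217e-01,  1.57998353e-01,  1.79398310e+00,  8.18595688e-07,
        1.19057863e+00, -1.38732836e-01]), 'joint_vel': array([-0.00042399,  0.00214505, -0.00139849,  0.00176589, -0.00330301,
        0.16092659]), 'joint_torque': array([ 1.54148560e-02, -3.60583448e+01, -2.95007086e+01,  5.67424425e-02,
        3.48683016e-02, -8.54838341e-01]), 'eef_pos': array([ 0.55203585, -0.17849367,  0.1519823 ]), 'tool_rot': array([-4.33171514e-04,  8.24916710e-01,  5.65254091e-01, -2.15274539e-04]), 'ft_force': array([ 0.41473939,  0.59990688, -1.08594115]), 'ft_torque': array([-0.0848502 , -0.05822488, -0.01790903]), 'finger_force': 0.0, 'finger_gap': 0.09409996515596808}
[277.04604524 208.01304981]
```

View pics/w1.png

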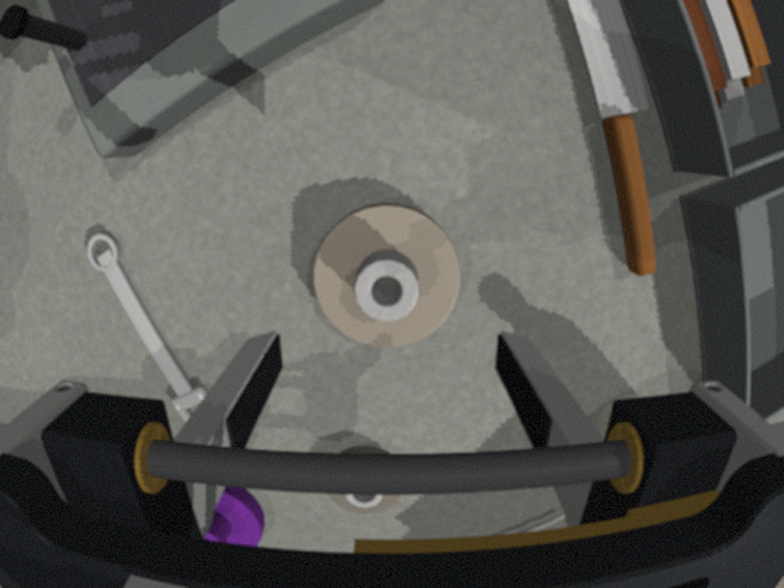

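The wrist view puts the hub bore at (387,290) in the enlargement, about 1 mm from the prediction. The fingers straddle the hub with clearance, so I'll descend and grip.

```bash
python3 -m handwheel '[[[0,0,0],[0.0014,0,0.013],0.1],[[0,0,0],[0,0,0.016],0.2],[[0,0,0],[0,0,0.016],0.25],[[0,0,0],[0,0,0.016],0.25],[[0,0,0],[0,0,0.016],0.25],[[0,0,0],[0,0,0.014],0.25],[[0,0,0],[0,0,0.011],0.25],[[0,0,0],[0,0,0.006],0.25],[[0,0,0],[0,0,0.004],0.25],[[0,0,0],[0,0,0],0.25],[[0,0,0],[0,0,0],0.8],[[0,0,0],[0,0,0],0.8]]' 35
python3 -m handwheel '[[[0,0,0],[0,0,0],1],[[0,0,0],[0,0,0],1],[[0,0,0],[0,0,0],1],[[0,0,0],[0,0,0],1]]' 35
```

```text
clock: 2.98
eef_pos: [0.5535, -0.1777, 0.0413]
tool_rot: [0.001, 0.826, 0.564, 0.0]
ft_force: [0.5, -0.4, -0.3]
finger_gap: 0.0608
finger_force: 0.0
clock: 3.32
eef_pos: [0.5524, -0.1772, 0.0407]
tool_rot: [-0.001, 0.825, 0.564, -0.0]
ft_force: [-3.5, 1.6, 5.0]
finger_gap: 0.0388
finger_force: 35.0
```

```bash
python3 -m handwheel '[[[0,0,0],[0,0,-0.006],1],[[0,0,0],[0,0,-0.012],1],[[0,0,0],[0,0,-0.018],1],[[0,0,0],[0,0,-0.022],1],[[0,0,0],[0,0,-0.022],1],[[0,0,0],[0,0,-0.022],1],[[0,0,0],[0,0,-0.02],1],[[0,0,0],[0,0,-0.012],1],[[0,0,0],[0,0,-0.006],1]]'
python3 -m handwheel '[[[0,0,0],[0.009,-0.0055,0],1],[[0,0,0],[0.018,-0.011,0],1],[[0,0,0],[0.0246,-0.0151,0],1],[[0,0,0],[0.0246,-0.0151,0],1],[[0,0,0],[0.0246,-0.0151,0],1],[[0,0,0],[0.0246,-0.0151,0],1],[[0,0,0],[0.0246,-0.0151,0],1],[[0,0,0],[0.0246,-0.0151,0],1],[[0,0,0],[0.018,-0.011,0],1],[[0,0,0],[0.009,-0.0055,0],1],[[0,0,0],[0,0,0],1]]'
python3 - <<'E'
from h import *
s=arm.sense();print(s["eef_pos"],s["finger_gap"],s["ft_force"],s["joints"])
a=arm.camera("scene")[80:280,200:400,::-1];b=arm.camera("side")[150:350,180:380,::-1]
cv2.imwrite("pics/c2.png",cv2.resize(np.hstack([a,b]),None,fx=2,fy=2,interpolation=cv2.INTER_CUBIC))
E
```

```text
clock: 4.07
eef_pos: [0.5536, -0.1777, 0.1827]
tool_rot: [0.001, 0.825, 0.564, 0.001]
ft_force: [-0.4, -0.5, -6.0]
finger_gap: 0.0387
finger_force: 35.0
clock: 4.98
eef_pos: [0.509, 0.0577, 0.1787]
tool_rot: [-0.001, 0.825, 0.566, -0.001]
ft_force: [0.1, -0.9, -6.2]
finger_gap: 0.0387
finger_force: 35.0
[0.50897997 0.05770862 0.17871867] 0.038722963653942816 [ 0.14089418 -0.90473307 -6.21189077] [-1.09062275e-01 -3.32878228e-02  1.94256289e+00  6.69411835e-04
  1.23573440e+00  2.58800751e-01]
```

View pics/c2.png

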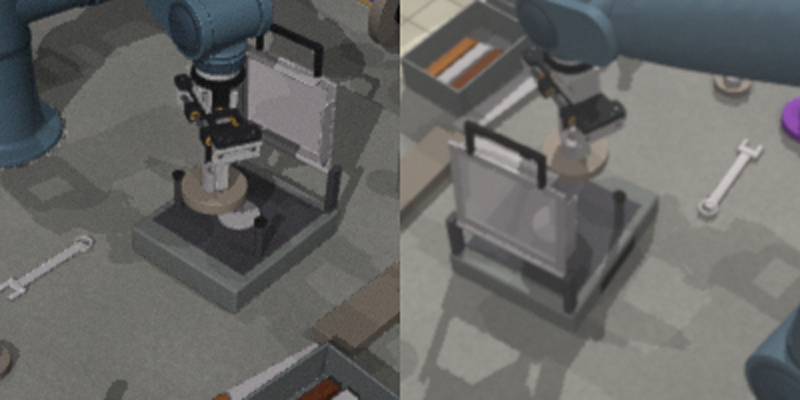

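The wheel is held level just short of the spindle, and the gripper is clear of the guard. I'll move over the spindle and start lowering slowly.

```bash
python3 -m handwheel '[[[0,0,0],[0.007,-0.0042,0],1],[[0,0,0],[0.012,-0.0072,0],1],[[0,0,0],[0.013,-0.0078,0],1],[[0,0,0],[0.012,-0.0072,0],1],[[0,0,0],[0.008,-0.0048,0],1],[[0,0,0],[0.0044,-0.0025,0],1],[[0,0,0],[0,0,0],1],[[0,0,0],[0,0,0],1]]'
python3 - <<'E'
from h import *
p=[]
s=arm.sense();print(s["eef_pos"],s["ft_force"])
c=arm.camera("wrist")[:,:,::-1]; a=arm.camera("scene")[140:240,250:390,::-1]
cv2.imwrite("pics/c3.png",np.hstack([cv2.resize(a,(400,286),interpolation=cv2.INTER_CUBIC),cv2.resize(c,(381,286))]))
E
```

```text
clock: 5.75
eef_pos: [0.5, 0.1197, 0.1804]
tool_rot: [0.0, 0.825, 0.564, -0.0]
ft_force: [0.3, -0.1, -6.2]
finger_gap: 0.0385
finger_force: 35.0
[0.50001395 0.11972602 0.18042902] [ 0.26859417 -0.05014733 -6.20341624]
```

View pics/c3.png

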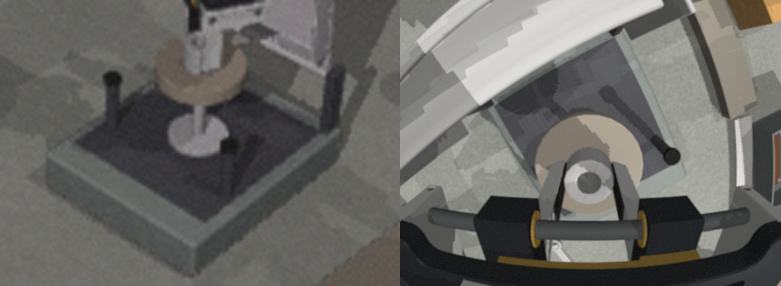

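The scene crop shows the wheel above the spindle, and the wrist view shows the bore at about (279,269) px. I'll apply the small correction and check where the bore actually is.

```bash
python3 - <<'E'
from h import *
s=arm.sense(); print("bore",wback((279.3,268.7),s["eef_pos"][2]+.0075,s)-s["eef_pos"])
E
python3 -m handwheel '[[[0,0,0],[0.001,-0.0015,0],1],[[0,0,0],[0.0009,-0.0014,0],1],[[0,0,0],[0,0,0],1]]'
python3 -m handwheel '[[[0,0,0],[0,0,0],1]]' | grep eef
python3 -m handwheel '[[[0,0,0],[0,0,0],1]]' | grep eef
```

```text
bore [ 0.00155671 -0.0004344   0.0075    ]
clock: 6.1
eef_pos: [0.4977, 0.1229, 0.1804]
tool_rot: [-0.0, 0.826, 0.564, -0.0]
ft_force: [0.8, 0.5, -5.1]
finger_gap: 0.0389
finger_force: 35.0
eef_pos: [0.4978, 0.1228, 0.1805]
eef_pos: [0.4979, 0.1228, 0.1805]
```

```bash
python3 -m handwheel '[[[0,0,0],[0,0,0.004],1],[[0,0,0],[0,0,0.006],1],[[0,0,0],[0,0,0.006],1],[[0,0,0],[0,0,0.005],1],[[0,0,0],[0,0,0.003],1],[[0,0,0],[0,0,0.002],1],[[0,0,0],[0,0,0.002],1],[[0,0,0],[0,0,0.002],1]]'
python3 -m handwheel '[[[0,0,0],[0,0,0.002],1],[[0,0,0],[0,0,0.002],1],[[0,0,0],[0,0,0.002],1],[[0,0,0],[0,0,0],1]]'
```

```text
clock: 6.93
eef_pos: [0.498, 0.1229, 0.1504]
tool_rot: [0.0, 0.825, 0.564, 0.0]
ft_force: [-0.0, 0.5, -5.8]
finger_gap: 0.0389
finger_force: 35.0
clock: 7.27
eef_pos: [0.4976, 0.1229, 0.144]
tool_rot: [-0.0, 0.825, 0.564, -0.0]
ft_force: [-0.1, 0.9, -6.6]
finger_gap: 0.0386
finger_force: 35.0
```

The wheel is on the spindle with no contact force. I'll keep lowering.

```bash
python3 -m handwheel '[[[0,0,0],[0,0,0.004],1],[[0,0,0],[0,0,0.005],1],[[0,0,0],[0,0,0.005],1],[[0,0,0],[0,0,0.005],1],[[0,0,0],[0,0,0.005],1],[[0,0,0],[0,0,0.005],1],[[0,0,0],[0,0,0.004],1],[[0,0,0],[0,0,0.003],1],[[0,0,0],[0,0,0.002],1],[[0,0,0],[0,0,0],1]]'
python3 -m handwheel '[[[0,0,0],[0,0,0.0015],1],[[0,0,0],[0,0,0.0015],1],[[0,0,0],[0,0,0.0015],1],[[0,0,0],[0,0,0.001],1],[[0,0,0],[0,0,0],1]]'
```

```text
clock: 8.1
eef_pos: [0.4976, 0.1229, 0.106]
tool_rot: [-0.0, 0.825, 0.564, -0.0]
ft_force: [-0.2, 0.7, -6.9]
finger_gap: 0.0389
finger_force: 35.0
clock: 8.52
eef_pos: [0.4977, 0.1229, 0.1007]
tool_rot: [-0.0, 0.825, 0.564, -0.0]
ft_force: [-0.7, -0.6, -5.4]
finger_gap: 0.0387
finger_force: 35.0
```

```bash
python3 -m handwheel '[[[0,0,0],[0,0,0.001],1],[[0,0,0],[0,0,0.0007],1],[[0,0,0],[0,0,0],1]]'
python3 -m handwheel '[[[0,0,0],[0,0,0.0006],1],[[0,0,0],[0,0,0.0004],1],[[0,0,0],[0,0,0],1]]'
```

```text
clock: 8.77
eef_pos: [0.4978, 0.1229, 0.0991]
tool_rot: [-0.0, 0.825, 0.564, -0.0]
ft_force: [0.4, 0.9, -7.2]
finger_gap: 0.0383
finger_force: 35.0
clock: 9.02
eef_pos: [0.498, 0.1229, 0.0988]
tool_rot: [-0.0, 0.825, 0.564, -0.0]
ft_force: [-1.1, -0.4, -0.8]
finger_gap: 0.0385
finger_force: 35.0
```

```bash
python3 -m handwheel '[[[0,0,0],[0,0,0.0004],1],[[0,0,0],[0,0,0],1]]'
python3 -m handwheel '[[[0,0,0],[0,0,0],0.5],[[0,0,0],[0,0,0],0.4],[[0,0,0],[0,0,0],0.4],[[0,0,0],[0,0,0],0.4],[[0,0,0],[0,0,0],0.4]]'
```

```text
clock: 9.18
eef_pos: [0.4981, 0.1229, 0.0987]
tool_rot: [-0.0, 0.825, 0.565, -0.0]
ft_force: [-3.7, -1.1, 4.7]
finger_gap: 0.0385
finger_force: 35.0
clock: 9.6
eef_pos: [0.4981, 0.1229, 0.098]
tool_rot: [0.0, 0.825, 0.564, 0.0]
ft_force: [-0.8, -0.0, 0.2]
finger_gap: 0.0562
finger_force: 0.0
```

```bash
python3 -m handwheel '[[[0,0,0],[0,0,-0.005],0.4],[[0,0,0],[0,0,-0.012],0.4],[[0,0,0],[0,0,-0.018],0.4],[[0,0,0],[0,0,-0.02],0.4],[[0,0,0],[0,0,-0.02],0.4],[[0,0,0],[0,0,-0.015],0.4],[[0,0,0],[-0.0117,0.0064,-0.02],0.4],[[0,0,0],[-0.0117,0.0064,-0.02],0.4],[[0,0,0],[-0.0117,0.0064,-0.02],0.4],[[0,0,0],[-0.0117,0.0064,-0.02],0.4],[[0,0,0],[-0.0117,0.0064,-0.02],0.4],[[0,0,0],[-0.0117,0.0064,-0.02],0.4]]'
python3 -m handwheel '[[[0,0,6.8],[0,0,-0.022],0.4],[[0,0,6.8],[0,0,-0.022],0.4],[[0,0,6.8],[0,0,-0.022],0.4],[[0,0,6.8],[0,0,-0.022],0.4],[[0,0,6.8],[0,0,-0.022],0.4],[[0,0,6.8],[0,0,0],0.4],[[0,0,6.8],[0,0,0],0.4],[[0,0,6.8],[0,0,0],0.4],[[0,0,6.8],[0,0,0],0.4],[[0,0,0],[0,0,0],0.4],[[0,0,0],[0,0,0],0.4]]'
python3 - <<'E'
from h import *
s=arm.sense();print(s["eef_pos"],s["tool_rot"],s["joints"])
c=arm.camera("wrist")[:,:,::-1]; np.save("w4.npy",s,allow_pickle=True)
a=arm.camera("scene")[70:270,220:400,::-1]
cv2.imwrite("pics/c4.png",np.hstack([cv2.resize(a,(378,420),interpolation=cv2.INTER_CUBIC),c[:,100:520]]))
H=lambda x,q=1.514:np.array([.4984,.1222,0])+R.from_euler('z',.133).apply([x,.110-.215*np.cos(q),.125+.215*np.sin(q)])
for x in(-.05,0,.05):print(H(x),wproj(H(x),s))
print("tip",wproj([.498,.1225,.112],s))
E
```

```text
clock: 10.6
eef_pos: [0.5082, 0.043, 0.3103]
tool_rot: [0.001, 0.825, 0.564, 0.001]
ft_force: [0.1, -0.6, -0.3]
finger_gap: 0.0559
finger_force: 0.0
clock: 11.52
eef_pos: [0.508, 0.0436, 0.4188]
tool_rot: [0.0, 0.998, 0.067, 0.001]
ft_force: [-0.2, 0.3, 1.0]
finger_gap: 0.0562
finger_force: 0.0
[0.50802536 0.04362191 0.41878821] [9.02750920e-05 9.97739703e-01 6.71946203e-02 5.99110514e-04] [-1.37044841e-01 -1.81161881e-01  1.64413934e+00  6.66684345e-05
  1.67740526e+00  1.29926802e+00]
[0.4358731  0.21250127 0.33965332] [ 87.66050779 266.83907977]
[0.48543153 0.21913168 0.33965332] [ 77.62976073 216.25309264]
[0.53498996 0.22576209 0.33965332] [ 70.20067791 160.77088862]
tip [222.34725935 169.81067954]
```

View pics/c4.png

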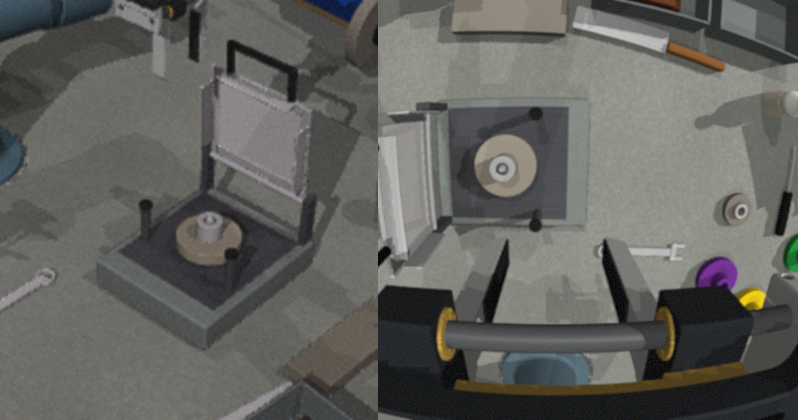

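The scene crop shows the large wheel lying flat on the flange around the spindle. Next I'll hover over the handle and look at it from close by.

```bash
python3 -m handwheel '[[[0,0,0],[0.001,-0.012,0],0.4],[[0,0,0],[0,-0.025,0],0.4],[[0,0,0],[0,-0.033,0],0.4],[[0,0,0],[0,-0.035,0],0.4],[[0,0,0],[0,-0.033,0],0.4],[[0,0,0],[0,-0.025,0],0.4],[[0,0,0],[0,-0.014,0],0.4],[[0,0,0],[0,0,0],0.4],[[0,0,0],[0,0,0],0.4]]'
python3 - <<'E'
from h import *
s=arm.sense();print(s["eef_pos"],s["tool_rot"])
c=arm.camera("wrist")[:,:,::-1]; cv2.imwrite("pics/w5raw.png",c)
cv2.imwrite("pics/w5.png",cv2.resize(c,None,fx=1.4,fy=1.4,interpolation=cv2.INTER_CUBIC))
H=lambda x,q=1.514:np.array([.4984,.1222,0])+R.from_euler('z',.133).apply([x,.110-.215*np.cos(q),.125+.215*np.sin(q)])
for q in(1.46,1.514,1.56):print(q,[1.4*wproj(H(x,q),s) for x in(-.05,.0,.05)])
E
```

```text
clock: 12.37
eef_pos: [0.4856, 0.2199, 0.4178]
tool_rot: [0.0, 0.998, 0.067, -0.0]
ft_force: [-0.3, -1.4, -0.2]
finger_gap: 0.0563
finger_force: 0.0
[0.48562184 0.21991837 0.41783862] [ 1.43358858e-04  9.97759592e-01  6.69012059e-02 -7.30112508e-05]
1.46 [array([406.70021222, 386.58909205]), array([408.06886129, 307.26763831]), array([409.1235203 , 217.62028249])]
1.514 [array([387.28910267, 387.40717463]), array([387.28639946, 307.82383421]), array([387.30586903, 217.78733411])]
1.56 [array([370.63254761, 387.61640725]), array([369.44323185, 307.99333231]), array([368.56619863, 217.89707014])]
```

View pics/w5.png

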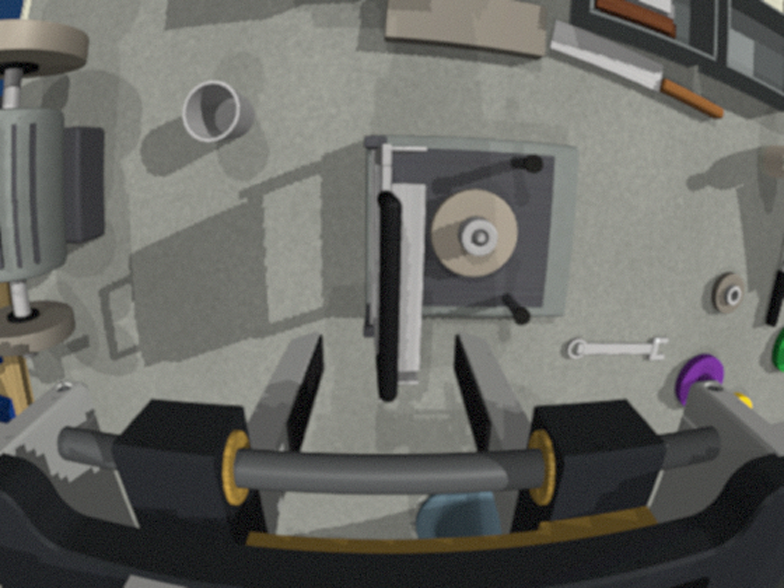

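The wrist view shows the bar at u≈389 in the enlargement, from v=195 to 400. That is about 1.7 mm from the prediction and centred between the fingers, giving a guard angle of about 1.507. I'll descend and pinch it.

```bash
python3 -m handwheel '[[[0,0,0],[0,0.001,0.008],0.4],[[0,0,0],[0,0,0.013],0.4],[[0,0,0],[0,0,0.015],0.4],[[0,0,0],[0,0,0.015],0.4],[[0,0,0],[0,0,0.013],0.4],[[0,0,0],[0,0,0.01],0.4],[[0,0,0],[0,0,0.006],0.4],[[0,0,0],[0,0,0],0.4],[[0,0,0],[0,0,0],0.7],[[0,0,0],[0,0,0],0.8],[[0,0,0],[0,0,0],1],[[0,0,0],[0,0,0],1]]' 20
python3 -m handwheel '[[[0,0,0],[0,0,0],1],[[0,0,0],[0,0,0],1],[[0,0,0],[0,0,0],1],[[0,0,0],[0,0,0],1],[[0,0,0],[0,0,0],1]]'
```

```text
clock: 13.42
eef_pos: [0.4864, 0.2183, 0.3387]
tool_rot: [-0.0, 0.998, 0.066, 0.001]
ft_force: [-0.7, -0.2, 0.0]
finger_gap: 0.0333
finger_force: 0.0
clock: 13.83
eef_pos: [0.4862, 0.2183, 0.338]
tool_rot: [-0.0, 0.998, 0.066, 0.0]
ft_force: [0.6, 0.7, 0.6]
finger_gap: 0.0114
finger_force: 20.0
```

```bash
python3 - <<'E'
import numpy as np
d=np.r_[[.01,.02,.03],[.036]*33,[.03,.025,.02,.02,.02,.02,.015,.015,.015,.01,.01,.01,]]
q=1.507-np.r_[0,np.cumsum(d)]
ty=np.diff(.215*np.cos(q));tz=-np.diff(.215*np.sin(q))
for i in range(len(d)):
    if i%12==0:print("--",round(q[i],3))
    print("[[0,0,0],[0,%.4f,%.4f],1],"%(ty[i],tz[i]),end="")
print(q[-1])
E
```

```text
-- 1.507
[[0,0,0],[0,0.0021,0.0001],1],[[0,0,0],[0,0.0043,0.0004],1],[[0,0,0],[0,0.0064,0.0007],1],[[0,0,0],[0,0.0077,0.0011],1],[[0,0,0],[0,0.0076,0.0014],1],[[0,0,0],[0,0.0076,0.0016],1],[[0,0,0],[0,0.0075,0.0019],1],[[0,0,0],[0,0.0074,0.0022],1],[[0,0,0],[0,0.0073,0.0024],1],[[0,0,0],[0,0.0072,0.0027],1],[[0,0,0],[0,0.0071,0.0030],1],[[0,0,0],[0,0.0070,0.0032],1],-- 1.123
[[0,0,0],[0,0.0069,0.0035],1],[[0,0,0],[0,0.0068,0.0037],1],[[0,0,0],[0,0.0066,0.0040],1],[[0,0,0],[0,0.0065,0.0042],1],[[0,0,0],[0,0.0063,0.0044],1],[[0,0,0],[0,0.0062,0.0047],1],[[0,0,0],[0,0.0060,0.0049],1],[[0,0,0],[0,0.0058,0.0051],1],[[0,0,0],[0,0.0056,0.0053],1],[[0,0,0],[0,0.0054,0.0055],1],[[0,0,0],[0,0.0052,0.0057],1],[[0,0,0],[0,0.0050,0.0059],1],-- 0.691
[[0,0,0],[0,0.0048,0.0061],1],[[0,0,0],[0,0.0046,0.0062],1],[[0,0,0],[0,0.0044,0.0064],1],[[0,0,0],[0,0.0041,0.0065],1],[[0,0,0],[0,0.0039,0.0067],1],[[0,0,0],[0,0.0037,0.0068],1],[[0,0,0],[0,0.0034,0.0069],1],[[0,0,0],[0,0.0032,0.0071],1],[[0,0,0],[0,0.0029,0.0072],1],[[0,0,0],[0,0.0026,0.0073],1],[[0,0,0],[0,0.0024,0.0074],1],[[0,0,0],[0,0.0021,0.0074],1],-- 0.259
[[0,0,0],[0,0.0016,0.0063],1],[[0,0,0],[0,0.0012,0.0052],1],[[0,0,0],[0,0.0008,0.0042],1],[[0,0,0],[0,0.0007,0.0042],1],[[0,0,0],[0,0.0007,0.0042],1],[[0,0,0],[0,0.0006,0.0043],1],[[0,0,0],[0,0.0004,0.0032],1],[[0,0,0],[0,0.0003,0.0032],1],[[0,0,0],[0,0.0003,0.0032],1],[[0,0,0],[0,0.0002,0.0021],1],[[0,0,0],[0,0.0001,0.0021],1],[[0,0,0],[0,0.0001,0.0021],1],0.04899999999999971
```

```bash
python3 -m handwheel '[[[0,0,0],[0,0.0021,0.0001],1],[[0,0,0],[0,0.0043,0.0004],1],[[0,0,0],[0,0.0064,0.0007],1],[[0,0,0],[0,0.0077,0.0011],1],[[0,0,0],[0,0.0076,0.0014],1],[[0,0,0],[0,0.0076,0.0016],1],[[0,0,0],[0,0.0075,0.0019],1],[[0,0,0],[0,0.0074,0.0022],1],[[0,0,0],[0,0.0073,0.0024],1],[[0,0,0],[0,0.0072,0.0027],1],[[0,0,0],[0,0.0071,0.0030],1],[[0,0,0],[0,0.0070,0.0032],1]]' 20
```

```text
clock: 14.83
eef_pos: [0.4962, 0.1388, 0.3166]
tool_rot: [0.0, 0.998, 0.066, -0.001]
ft_force: [-4.7, -1.1, -0.5]
finger_gap: 0.0109
finger_force: 20.0
```

```bash
python3 -m handwheel '[[[0,0,0],[0,0.0069,0.0035],1],[[0,0,0],[0,0.0068,0.0037],1],[[0,0,0],[0,0.0066,0.0040],1],[[0,0,0],[0,0.0065,0.0042],1],[[0,0,0],[0,0.0063,0.0044],1],[[0,0,0],[0,0.0062,0.0047],1],[[0,0,0],[0,0.0060,0.0049],1],[[0,0,0],[0,0.0058,0.0051],1],[[0,0,0],[0,0.0056,0.0053],1],[[0,0,0],[0,0.0054,0.0055],1],[[0,0,0],[0,0.0052,0.0057],1],[[0,0,0],[0,0.0050,0.0059],1]]' 20
```

```text
clock: 15.83
eef_pos: [0.5062, 0.0674, 0.2597]
tool_rot: [0.0, 0.998, 0.066, 0.0]
ft_force: [-3.3, 0.3, 0.3]
finger_gap: 0.0111
finger_force: 20.0
```

```bash
python3 -m handwheel '[[[0,0,0],[0,0.0048,0.0061],1],[[0,0,0],[0,0.0046,0.0062],1],[[0,0,0],[0,0.0044,0.0064],1],[[0,0,0],[0,0.0041,0.0065],1],[[0,0,0],[0,0.0039,0.0067],1],[[0,0,0],[0,0.0037,0.0068],1],[[0,0,0],[0,0.0034,0.0069],1],[[0,0,0],[0,0.0032,0.0071],1],[[0,0,0],[0,0.0029,0.0072],1],[[0,0,0],[0,0.0026,0.0073],1],[[0,0,0],[0,0.0024,0.0074],1],[[0,0,0],[0,0.0021,0.0074],1]]' 20
```

```text
clock: 16.83
eef_pos: [0.5115, 0.026, 0.1775]
tool_rot: [-0.0, 0.998, 0.066, 0.0]
ft_force: [-1.8, 0.2, -0.3]
finger_gap: 0.0113
finger_force: 20.0
```

```bash
python3 -m handwheel '[[[0,0,0],[0,0.0016,0.0063],1],[[0,0,0],[0,0.0012,0.0052],1],[[0,0,0],[0,0.0008,0.0042],1],[[0,0,0],[0,0.0007,0.0042],1],[[0,0,0],[0,0.0007,0.0042],1],[[0,0,0],[0,0.0006,0.0043],1],[[0,0,0],[0,0.0004,0.0032],1],[[0,0,0],[0,0.0003,0.0032],1],[[0,0,0],[0,0.0003,0.0032],1],[[0,0,0],[0,0.0002,0.0021],1],[[0,0,0],[0,0.0001,0.0021],1],[[0,0,0],[0,0.0001,0.0021],1]]' 20
```

```text
clock: 17.83
eef_pos: [0.5123, 0.0195, 0.1338]
tool_rot: [-0.0, 0.998, 0.066, -0.0]
ft_force: [-2.0, 2.7, -0.7]
finger_gap: 0.0113
finger_force: 20.0
```

```bash
python3 -m handwheel '[[[0,0,0],[0,0,0.0015],1],[[0,0,0],[0,0,0.0015],1],[[0,0,0],[0,0,0.0015],1],[[0,0,0],[0,0,0.0012],1],[[0,0,0],[0,0,0.001],1],[[0,0,0],[0,0,0.001],1],[[0,0,0],[0,0,0.0008],1],[[0,0,0],[0,0,0],1]]'
python3 -m handwheel '[[[0,0,0],[0,0,0.0007],1],[[0,0,0],[0,0,0.0006],1],[[0,0,0],[0,0,0],1]]'
```

```text
clock: 18.5
eef_pos: [0.5124, 0.0193, 0.1254]
tool_rot: [-0.0, 0.998, 0.066, -0.0]
ft_force: [-2.4, 2.4, -0.7]
finger_gap: 0.0112
finger_force: 20.0
clock: 18.75
eef_pos: [0.5124, 0.0193, 0.1253]
tool_rot: [-0.0, 0.998, 0.066, -0.0]
ft_force: [-7.0, 2.9, 8.0]
finger_gap: 0.0113
finger_force: 20.0
```

```bash
python3 -m handwheel '[[[0,0,0],[0,0,0.0006],1],[[0,0,0],[0,0,0.0004],1],[[0,0,0],[0,0,0],1]]'
python3 -m handwheel '[[[0,0,0],[0,0,0],0.85],[[0,0,0],[0,0,0],0.75],[[0,0,0],[0,0,0],0.7],[[0,0,0],[0,0,0],0.7],[[0,0,0],[0,0,0],0.7],[[0,0,0],[0,0,0],0.7]]'
```

```text
clock: 19.0
eef_pos: [0.5125, 0.0193, 0.1252]
tool_rot: [0.0, 0.998, 0.066, -0.0]
ft_force: [-8.5, 3.0, 13.4]
finger_gap: 0.0115
finger_force: 20.0
clock: 19.5
eef_pos: [0.5125, 0.0192, 0.1231]
tool_rot: [0.0, 0.998, 0.066, 0.0]
ft_force: [0.5, 0.7, -0.6]
finger_gap: 0.028
finger_force: 0.0
```

```bash
python3 -m handwheel '[[[0,0,0],[0,0,-0.003],0.7],[[0,0,0],[0,0,-0.006],0.7],[[0,0,0],[0,0,-0.01],0.7],[[0,0,0],[0,0,-0.012],0.7],[[0,0,0],[0,0,-0.02],0.7],[[0,0,0],[0,0.015,-0.025],0.7],[[0,0,0],[0,0.025,-0.025],0.7],[[0,0,0],[0,0.03,-0.025],0.7],[[0,0,0],[0,0.03,-0.02],0.7],[[0,0,0],[0,0.03,-0.01],0.7],[[0,0,0],[0,0.03,0],0.7],[[0,0,0],[0,0,0],0.7]]'
python3 - <<'E'
from h import *
c=arm.camera("scene")[100:260,220:400,::-1];d=arm.camera("side")[150:330,180:380,::-1]
cv2.imwrite("pics/end.png",np.hstack([cv2.resize(c,(400,356),interpolation=2),cv2.resize(d,(396,356),interpolation=2)]))
E
```

```text
clock: 20.5
eef_pos: [0.5342, -0.1437, 0.2819]
tool_rot: [0.002, 0.998, 0.063, 0.002]
ft_force: [0.1, -0.3, -0.1]
finger_gap: 0.0282
finger_force: 0.0
```

View pics/end.png

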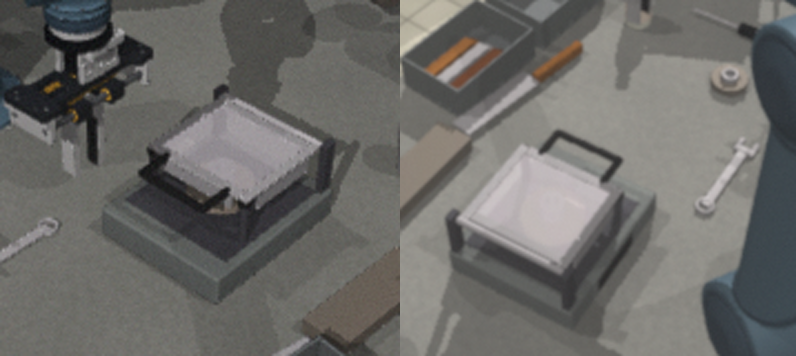

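Both views show the guard level on its posts over the seated wheel, with the arm clear of everything.

```bash
python3 -c "
from station import arm
print(arm.finish_job())"
```

```text
the job is handed in; nothing more can be done
None
```

The job is handed in: the large wheel lies flat on the drive flange, the guard was lowered gently onto its rest posts, nothing else was moved, and it took about 21 s of the 67 s allowed.

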